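# Stand the slumped cookbook back in its row

### The arm

A 6-joint arm with a two-finger parallel gripper is mounted at the origin on the work surface. World frame = base frame: x ahead of the robot, y to its left, z up, the work surface at z = 0. Lengths are in m, angles in rad, forces in N, time in s.
With the tool pointing down it reaches from about 0.325 to 0.925 m from the base axis. Payload 3.1 kg.
Tool frame: the origin (TCP) lies midway between the tips of the shut fingers; the grasp point (between the pads) lies 19 mm behind it; z points along the fingers, y is the line along which they close (so a half turn about z gives the same grasp; the last joint's range is limited). The gripper opens to 85 mm and grips with 20 to 120 N. Pads are 22 mm wide; open, the fingers measure 114 mm over their backs; the gripper's body (76 mm by 85 mm) begins 54 mm behind the grasp point. The pads swing forward as they close: fully open they stand 13 mm farther back than shut.
Start: joints at [1.001, 0.217, 1.613, -0, 1.311, -0.112], TCP at [0.276, 0.561, 0.193] pointing down, gripper open.
Joint ranges: [-2.75, 2.75], [-0.78, 2.1], [0.31, 2.55], [-1.13, 4.27], [0.13, 2.63], [-2.58, 2.58]. Speed limits (rad/s): [2.79, 2.79, 3.14, 3.14, 3.14, 3.14].

### API

Orientations are given as a rotation vector (axis times angle).
In Python, from station import robot gives the robot as it stands.
- The arm moves only by the shell command python3 shift.py [OPENING], which reads ROWS from standard input. ROWS is a JSON list of rows, 1 to 12 of them, each an object with the fields pos (a list: dx, dy, dz in m), turn_vec (a list: a rotation vector rx, ry, rz in rad); a field left out counts as zero; each row shifts and turns the commanded pose from where the row before left it, along the tool's axes as they then stand; what a row does not reach is not made up. A row lasts 1/10 s, in which the tool goes at most 0.05 m and 0.15 rad, less where a joint would pass 70% of its speed; a pose out of reach is approached as far as the arm can. OPENING is the finger opening in m, set as the command begins (- or left out keeps the last). The fingers move at their own pace and stop on an object; the grip force is fixed at half the most. Time passes only in rows, so rows that do not move let the fingers close. It prints the time, the measured TCP pose, the force, the opening and the grip force at its end. Input that does not fit is refused with a message, and nothing moves.
- robot.state(): the state, without advancing time (a new reading comes with each control period).
- robot.capture(name): name is "side" or "top" or "wrist"; returns a dict with "pixels" (420x560x3 uint8, red, green, blue), "fx", "fy", "cx", "cy" (pixels), "D" ([k1, k2, p1, p2, k3] as OpenCV has them; the pictures are not rectified), "camera_from_world" (4x4, takes a point from world to camera coordinates); the wrist camera has in their place "mount" (4x4, takes a point from camera to tool coordinates, whose origin is the TCP and whose axes are the flange's). Camera axes: x right, y down, z forward; pixel columns grow to the right and rows downward; lengths in m; the calibration is good to about 2 mm. A picture is of the moment at which its call begins: read the wrist's pose just before it. There is no depth.
- robot.job_done(): hands the job in; it is judged then, once.
The state is a dict: "time_s": time; "joint_pos": joint angles; "dq": joint speeds; "joint_efforts": joint torques, N m; "tcp_pos": TCP position; "ee_rot": TCP orientation; "force": force on the tool from outside, world axes, zero at the start; "torque": the same for the moment, N m; "finger_gap": finger opening in m; "grasp_force": force on a finger pad.
Only numpy, scipy, OpenCV 4.12 (cv2) and the standard library are available. Lean on these libraries where they do the work, as an engineer would, in place of code of your own. Each camera call takes 0.05 s, during which the arm holds its last target. There are 200 camera calls.

### The job

The end cookbook of the row has slumped sideways onto the contact grill and sticks out towards you. Push it back upright so that it stands by itself against the other books, and push its spine in until it is level with theirs. Only push it, gently, without gripping or lifting it, and leave the other books and the things on the counter where they are.

Things in the scene. Friction and masses are not known exactly. Their poses are not given: they have to be found in the camera images.
- book: the slumped hardback, a rigid box 30 mm thick, 150 deep, 210 tall, 0.5-0.8 kg. Origin at the spine's foot, mid thickness; x level from spine to fore-edge, y across the thickness to the row, z up the spine. Starts leaning 40 degrees, top towards its own -y, on the bottom edge at y = -15 mm, cover resting on the grill's left top edge; spine 35-60 mm out before the others
- book_top (a point): on the slumped book: middle of the upper edge of its -y cover (the cover that faces the grill), at x 75, y -15, z 210 mm in the book's frame; about 161 mm above the counter at the start, 56 mm above the grill's top. Pushed here towards the row, the book turns up about its bottom edge and within 8 degrees of upright settles onto its foot
- row_a: upright cookbook of the row, 30 mm thick, 150 mm deep, 205 mm tall, 0.6 kg, loose. Origin at the foot of the spine, mid thickness; x from spine to fore-edge, y across the thickness towards the toaster, z up. The three upright books stand side by side, spines level, 1 mm apart, in any order, between the toaster and the slumped book
- row_b: upright cookbook of the row, 30 mm thick, 155 mm deep, 195 mm tall; origin and axes as for row_a
- row_c: upright cookbook of the row, 30 mm thick, 140 mm deep, 185 mm tall; origin and axes as for row_a
- toaster: long-slot steel toaster, fixed, 180 mm deep, 300 mm wide, 190 mm tall. Origin on the counter at its right front corner; x points into its depth, y to its left, z up. The row of books stands against its right side, spines level with its front
- grill: steel contact grill with the lid shut, fixed, 240 mm deep, 300 mm wide, top 105 mm above the counter. Origin on the counter at its left front corner; it extends along +x and -y; a handle sticks out 48 mm from the middle of its front at a height of 90 mm. The slumped book leans on its left top edge
- mug: white mug, 82 mm across, 95 mm tall, standing before the grill; leave alone. Origin under its centre
- mill: wooden pepper mill, 54 mm across, 152 mm tall, standing before the toaster; leave alone. Origin under its centre
- jar: small glass spice jar, 52 mm across, 85 mm tall, standing before the grill; leave alone. Origin under its centre

How it is judged:
At the end, for the whole second after the job is handed in: The slumped book stands at rest on its foot, upright within 4.5 deg, within 15 mm of its neighbour, parallel to the row within 5.7 deg, its spine level with the others within 10 mm; the row books upright and within 20 mm, mug, mill and jar upright and within 30 mm of their starts (angle between each of book, row_a, row_b, row_c, mug, mill, jar's own z axis and vertical below 0.08 rad and height (world z) of book below 0.006 m and x of book in the frame of row_a between -0.01 and 0.01 m and x of book in the frame of row_b between -0.01 and 0.01 m and x of book in the frame of row_c between -0.01 and 0.01 m and (y of book in the frame of row_a above -0.045 m or y of book in the frame of row_b above -0.045 m or y of book in the frame of row_c above -0.045 m) and angle between the x axis of book and the x axis of row_a, either way round below 0.1 rad and angle between the x axis of book and the x axis of row_b, either way round below 0.1 rad and angle between the x axis of book and the x axis of row_c, either way round below 0.1 rad and linear speed of book below 0.02 m/s and distance of each of row_a, row_b, row_c from where it was at the start of the episode below 0.02 m and distance of each of mug, mill, jar from where it was at the start of the episode below 0.03 m); the robot touches nothing.
It fails at once if the book is lifted off the counter or carried (height (world z) of book above 0.03 m).
It fails at once if the book is gripped, or pushed harder than 25 N (contact force between book and the fingers above 25 N).
It fails at once if one of the upright books is tipped over or shoved away (angle between any of row_a, row_b, row_c's own z axis and vertical above 0.25 rad or distance of any of row_a, row_b, row_c from where it was at the start of the episode above 0.03 m).
It fails at once if the mug, mill or jar is knocked over or shoved away (angle between any of mug, mill, jar's own z axis and vertical above 0.3 rad or distance of any of mug, mill, jar from where it was at the start of the episode above 0.03 m).
It also fails if it takes over 58 s, if anything falls off the work surface, if the arm or the gripper's body presses on something with over 40 N, if the wrist force passes 120 N, or if a joint passes its speed limit or range.

## Working session

There is one attempt and no reset: what is moved stays moved. The work goes in short steps, Python scripts to look and compute and a shell command to move; the robot and the scene stay as the last step left them, time stands still between calls to the robot, and variables do not carry over. Pictures are saved under pics/ and viewed, at most 10 in all, crops included, and the job is handed in when it is done.

```bash
ls; mkdir -p pics; python3 - <<'E'
from station import robot
import cv2,pickle
s=robot.state();print(s)
for n in("side","top"):
    c=robot.capture(n);pickle.dump(c,open(f"pics/{n}0.pkl","wb"))
    cv2.imwrite(f"pics/{n}0.png",cv2.resize(c["pixels"][:,:,::-1],(800,600),interpolation=cv2.INTER_CUBIC))
    print(n,c["fx"],c["D"],c["camera_from_world"])
E
```

```text
pics
shift.py
station.py
{'time_s': 0.0, 'joint_pos': array([ 1.00075393e+00,  2.17757002e-01,  1.61492416e+00, -2.32596486e-05,
        1.31132596e+00, -1.12185385e-01]), 'dq': array([-2.65185243e-05, -2.17835362e-05, -1.39867558e-03, -8.46333417e-04,
        1.16112474e-03,  1.90019645e-03]), 'joint_efforts': array([ 5.52070669e-04, -3.96840584e+01, -3.03857803e+01, -7.30303805e-05,
        9.71876521e-03,  1.26944565e-05]), 'tcp_pos': array([0.27574986, 0.55986309, 0.19137185]), 'ee_rot': array([-0.71274642, -3.05886297,  0.00358503]), 'force': array([ 0.5061345 , -0.6978888 , -1.08920978]), 'torque': array([ 0.02081088, -0.01298891, -0.00468406]), 'grasp_force': 0.0, 'finger_gap': 0.0850065992947008}
side 407.8044971697663 [-0.1105721  0.         0.         0.         0.       ] [[ 0.99360363 -0.112818   -0.00489043 -0.57626493]
 [-0.10075859 -0.86617699 -0.48947434  0.15337344]
 [ 0.05098554  0.48683624 -0.87200399  0.97894823]
 [ 0.          0.          0.          1.        ]]
top 386.48372941363505 [-0.06088754  0.          0.          0.          0.        ] [[ 0.02367883 -0.99971612 -0.00264349  0.00939598]
 [-0.99151805 -0.02314648 -0.12789134  0.62473955]
 [ 0.12779384  0.00564939 -0.99178466  0.93725348]
 [ 0.          0.          0.          1.        ]]
```

View pics/side0.png

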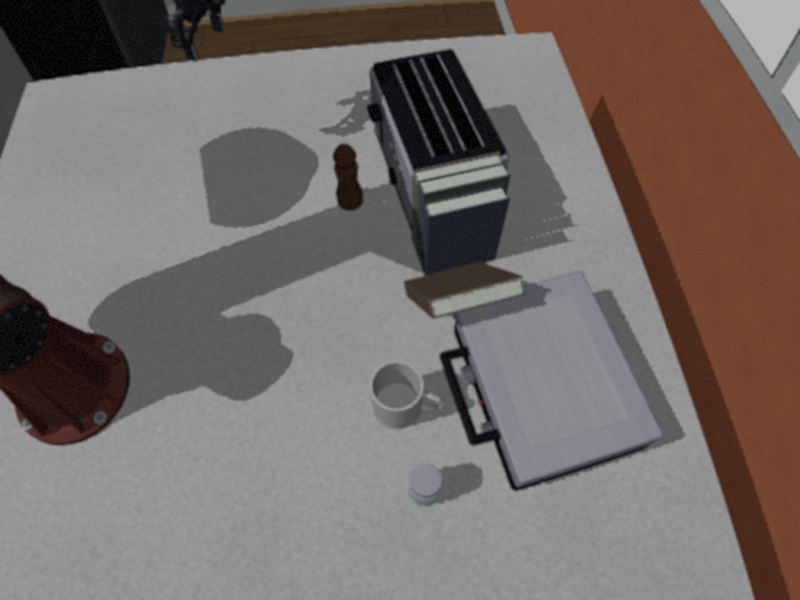

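View pics/top0.png

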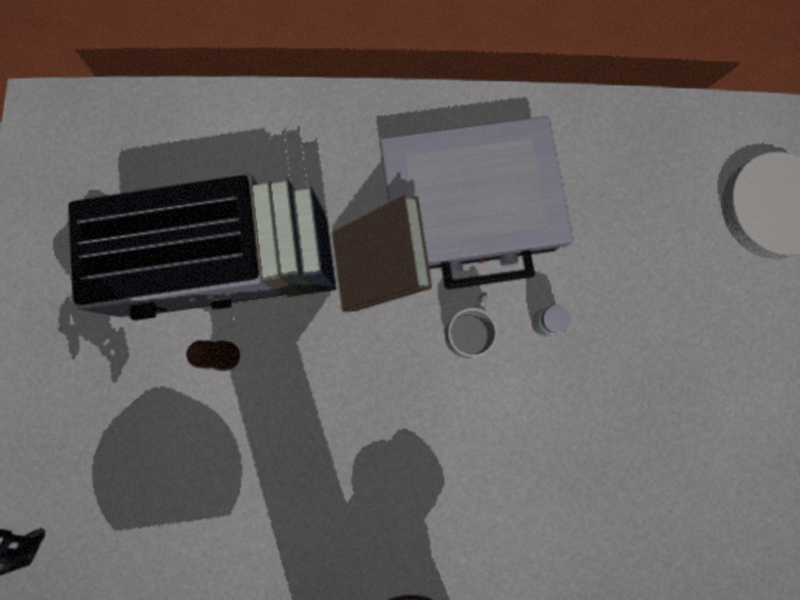

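```bash
python3 - <<'E'
import cv2,pickle
for n,(x0,y0,x1,y1),k in(("side",(265,95,405,240),4),("top",(170,110,310,225),5)):
    p=pickle.load(open(f"pics/{n}0.pkl","rb"))["pixels"][y0:y1,x0:x1,::-1]
    p=cv2.convertScaleAbs(p,alpha=1.5,beta=10)
    cv2.imwrite(f"pics/{n}0c.png",cv2.resize(p,None,fx=k,fy=k,interpolation=cv2.INTER_CUBIC))
E
```

```text
(no output)
```

View pics/side0c.png

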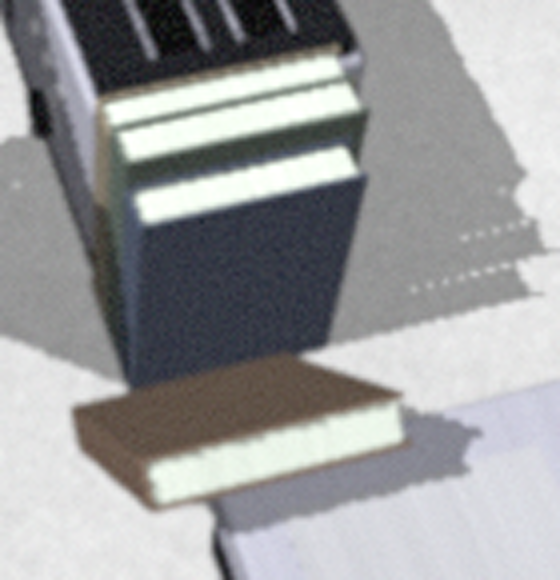

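View pics/top0c.png

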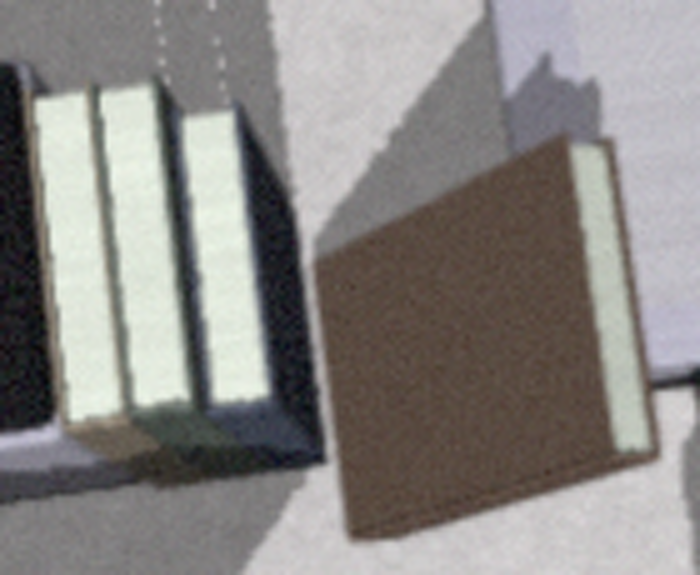

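```bash
cat > h.py <<'E'
import cv2,pickle,numpy as np
from scipy.optimize import least_squares
from scipy.spatial.transform import Rotation as R
def proj(P,c):
    T=c["camera_from_world"];K=np.array([[c["fx"],0,c["cx"]],[0,c["fy"],c["cy"]],[0,0,1]])
    return cv2.projectPoints(np.array(P,float),cv2.Rodrigues(T[:3,:3])[0],T[:3,3],K,np.array(c["D"]))[0][:,0]
def unp(px,c):
    K=np.array([[c["fx"],0,c["cx"]],[0,c["fy"],c["cy"]],[0,0,1]])
    return cv2.undistortPoints(np.array(px,float)[:,None],K,np.array(c["D"]))[:,0]
def tri(ps,pt,cs,ct):
    X=cv2.triangulatePoints(cs["camera_from_world"][:3],ct["camera_from_world"][:3],unp(ps,cs).T,unp(pt,ct).T);return (X[:3]/X[3]).T
# book with edge foot y=-15 on the counter: yaw, lean (top to -y => +rot about x), x,y of that edge's spine end
def book(p,pts):
    yaw,lean,x,y=p;pts=np.array(pts,float)+[0,.015,0]
    return R.from_euler('zx',[yaw,lean]).apply(pts)+[x,y,0]
E
cat > m.py <<'E'
from h import *
cs=pickle.load(open("pics/side0.pkl","rb"));ct=pickle.load(open("pics/top0.pkl","rb"))
S=lambda a:np.array(a)/4-.4+[265,95]
T=lambda a:np.array(a)/5-.4+[170,110]
bs=S([(145,462),(402,395),(157,508),(406,445),(75,408),(290,352)])
bt=T([(615,455),(568,138),(657,458),(610,140),(350,540),(317,258)])
pts=[(0,.015,.21),(.15,.015,.21),(0,-.015,.21),(.15,-.015,.21),(0,.015,0),(.15,.015,0)]
print(tri(bs,bt,cs,ct).round(4))
f=lambda p:np.r_[proj(book(p,pts),cs)-bs,proj(book(p,pts),ct)-bt].ravel()
s=least_squares(f,[0.1,.7,.6,.1]);p=s.x;print("book",p.round(4),"rms",np.sqrt(np.mean(s.fun**2)))
print(s.fun.reshape(-1,2).round(1).tolist())
print("top pt",book(p,[(.075,-.015,.21)]).round(4),"all corners\n",book(p,pts).round(4))
rs=S([(138,224),(367,177),(133,385)]);rt=T([(270,403),(237,103),(322,462)])
print(tri(rs,rt,cs,ct).round(4))
def g(q):
    P=R.from_euler('z',q[0]).apply([(0,-.015,q[3]),(q[4],-.015,q[3]),(0,-.015,0)])+[q[1],q[2],0]
    return np.r_[proj(P,cs)-rs,proj(P,ct)-rt].ravel()
s=least_squares(g,[.1,.6,.15,.19,.15]);q=s.x;print("nearest row book",q.round(4),np.sqrt(np.mean(s.fun**2)))
d=book(p,[(0,-.015,0)])[0][:2]-q[1:3];print("edge in row frame",R.from_euler('z',-q[0]).apply([*d,0]))
# mug, jar, mill, grill corner from full view px (800x600)
F=lambda a:np.array(a)/1.4286-.3
ms=F([(398,380),(425,478),(344,150),(515,485),(583,273),(660,438)]);mt=F([(471,332),(556,318),(222,354),(432,267),(384,138),(549,118)])
print(tri(ms,mt,cs,ct).round(3))
E
python3 m.py
```

```text
[[ 0.6226  0.0027  0.18  ]
 [ 0.7646  0.0264  0.1819]
 [ 0.6257 -0.0162  0.1626]
 [ 0.7685  0.0074  0.1611]
 [ 0.6     0.1351  0.0213]
 [ 0.7455  0.157   0.0288]]
book [0.1719 0.6797 0.617  0.1132] rms 3.0176926995229065
[[-5.3, -0.5], [-1.2, -2.7], [-4.7, 1.5], [0.9, -1.7], [4.0, -0.2], [5.4, -1.4], [-0.8, 4.7], [1.0, -0.5], [1.1, 3.1], [3.0, -0.3], [-0.1, -5.0], [0.3, -6.1]]
top pt [[ 0.6909 -0.0088  0.1714]] all corners
 [[ 0.6118  0.0042  0.1819]
 [ 0.7596  0.0241  0.198 ]
 [ 0.617  -0.0188  0.1633]
 [ 0.7648  0.0011  0.1795]
 [ 0.6118  0.1362  0.0186]
 [ 0.7596  0.1561  0.0347]]
[[0.6399 0.1522 0.1877]
 [0.7764 0.1737 0.1843]
 [0.6407 0.1519 0.0152]]
nearest row book [0.1395 0.6393 0.1703 0.1825 0.1368] 0.7197770117404886
edge in row frame [-0.03008592 -0.05341963  0.        ]
[[ 0.563 -0.086  0.105]
 [ 0.588 -0.232  0.087]
 [ 0.515  0.286  0.211]
 [ 0.903 -0.067 -0.985]
 [ 0.892  0.066  0.107]
 [ 0.938 -0.222  0.1  ]]
```

```bash
sed -i "s/'zx'/'ZX'/" h.py; python3 m.py
```

```text
[[ 0.6226  0.0027  0.18  ]
 [ 0.7646  0.0264  0.1819]
 [ 0.6257 -0.0162  0.1626]
 [ 0.7685  0.0074  0.1611]
 [ 0.6     0.1351  0.0213]
 [ 0.7455  0.157   0.0288]]
book [0.1598 0.6933 0.6024 0.1141] rms 1.0103186606753551
[[-1.4, -0.7], [0.9, -0.5], [-1.6, 1.4], [2.2, 0.4], [-1.1, -0.0], [-0.4, 0.8], [-0.8, 1.0], [-0.8, -1.9], [0.9, 0.2], [0.9, -1.0], [-0.6, -0.0], [-0.9, 0.2]]
top pt [[ 0.6978 -0.0064  0.1615]] all corners
 [[ 0.6201  0.0044  0.1807]
 [ 0.7682  0.0283  0.1807]
 [ 0.6238 -0.0184  0.1615]
 [ 0.7719  0.0055  0.1615]
 [ 0.5988  0.1369  0.0192]
 [ 0.7468  0.1608  0.0192]]
[[0.6399 0.1522 0.1877]
 [0.7764 0.1737 0.1843]
 [0.6407 0.1519 0.0152]]
nearest row book [0.1395 0.6393 0.1703 0.1825 0.1368] 0.7197770117404886
edge in row frame [-0.0443673 -0.0504761  0.       ]
[[ 0.563 -0.086  0.105]
 [ 0.588 -0.232  0.087]
 [ 0.515  0.286  0.211]
 [ 0.903 -0.067 -0.985]
 [ 0.892  0.066  0.107]
 [ 0.938 -0.222  0.1  ]]
```

```bash
echo '[{"pos": [0,0,-0.03],"turn_vec": [0,0,-0.12]},{"pos": [0,0,-0.03],"turn_vec": [0,0,-0.12]},{"pos": [0,0,-0.03],"turn_vec": [0,0,-0.12]},{"pos": [0,0,-0.03],"turn_vec": [0,0,-0.12]},{"pos": [0,0,-0.03],"turn_vec": [0,0,-0.127]},{},{}]' | python3 shift.py 0
cat > go.py <<'E'
import sys
from h import *
from station import robot
s=robot.state();r=R.from_rotvec(s["ee_rot"]);M=r.as_matrix()
print("tcp",s["tcp_pos"].round(4),"toolx ang",np.arctan2(M[1,0],M[0,0]).round(4),"z",M[:,2].round(4),"F",s["force"].round(2),s["time_s"],s["finger_gap"])
if len(sys.argv)>3: print("shift",r.inv().apply(np.array(sys.argv[1:4],float)-s["tcp_pos"]).round(4))
E
python3 go.py 0.703 -0.041 0.30
```

```text
time_s: 0.8
tcp_pos: [0.2763, 0.5608, 0.343]
ee_rot: [-0.232, 3.132, 0.001]
force: [-0.1, 0.3, -1.7]
finger_gap: 0.0004
grasp_force: 0.0
tcp [0.2763 0.5608 0.343 ] toolx ang -2.9938 z [ 6.e-04  9.e-04 -1.e+00] F [-0.13  0.3  -1.67] 0.8 0.0003579782890183206
shift [-0.3334 -0.6581  0.0427]
```

```bash
echo '[{"pos": [-0.018,-0.036,0]},{"pos": [-0.018,-0.036,0]},{"pos": [-0.018,-0.036,0]},{"pos": [-0.018,-0.036,0]},{"pos": [-0.018,-0.036,0]},{"pos": [-0.018,-0.036,0]},{"pos": [-0.018,-0.036,0]},{"pos": [-0.018,-0.036,0]},{"pos": [-0.018,-0.036,0]},{"pos": [-0.018,-0.036,0]}]' | python3 shift.py >/dev/null
echo '[{"pos": [-0.018,-0.036,0]},{"pos": [-0.018,-0.036,0]},{"pos": [-0.018,-0.036,0]},{"pos": [-0.018,-0.036,0]},{"pos": [-0.018,-0.036,0]},{"pos": [-0.018,-0.036,0]},{"pos": [-0.018,-0.036,0]},{"pos": [-0.018,-0.036,0]},{},{}]' | python3 shift.py; python3 go.py 0.703 -0.041 0.145
```

```text
time_s: 2.8
tcp_pos: [0.692, -0.0327, 0.339]
ee_rot: [0.23, -3.127, -0.003]
force: [0.4, 0.3, -0.5]
finger_gap: -0.0
grasp_force: 0.0
tcp [ 0.692  -0.0327  0.339 ] toolx ang -2.9949 z [-0.0058  0.0014 -1.    ] F [ 0.44  0.3  -0.52] 2.8 -2.2928670766184043e-05
shift [-0.0107 -0.0103  0.1939]
```

```bash
echo '[{"pos": [-0.006,-0.007,0.04]},{"pos": [-0.005,-0.006,0.04]},{"pos": [0,0,0.04]},{"pos": [0,0,0.035]},{"pos": [0,0,0.02]},{"pos": [0,0,0.015]},{},{}]' | python3 shift.py; python3 go.py 0.698 -0.006 0.145
python3 - <<'E'
from station import robot
import cv2,pickle
c=robot.capture("side");cv2.imwrite("pics/s1.png",cv2.resize(c["pixels"][60:260,220:460,::-1],None,fx=3,fy=3,interpolation=cv2.INTER_CUBIC))
E
```

```text
time_s: 3.6
tcp_pos: [0.706, -0.0425, 0.1535]
ee_rot: [-0.235, 3.132, -0.0]
force: [0.9, -0.3, 0.6]
finger_gap: -0.0
grasp_force: 0.0
tcp [ 0.706  -0.0425  0.1535] toolx ang -2.9917 z [ 9.e-04 -0.e+00 -1.e+00] F [ 0.88 -0.32  0.57] 3.6 -3.517238273292881e-05
shift [0.0024 0.0373 0.0085]
```

View pics/s1.png

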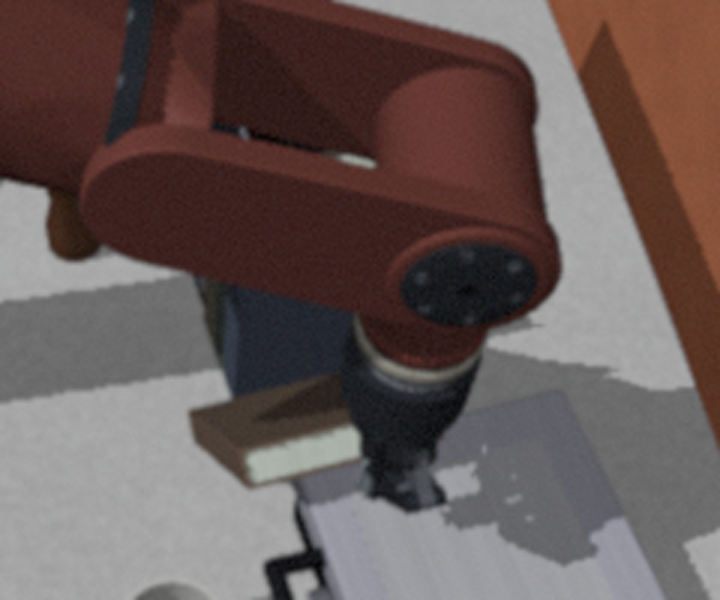

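```bash
echo '[{"pos": [0,0.004,0.006]},{"pos": [0,0.004,0.006]},{"pos": [0,0.004,0]},{"pos": [0,0.003,0]},{"pos": [0,0.003,0]},{"pos": [0,0.003,0]},{"pos": [0,0.003,-0.002]},{"pos": [0,0.003,-0.002]},{"pos": [0,0.003,-0.002]}]' | python3 shift.py 0; python3 go.py
```

```text
time_s: 4.55
tcp_pos: [0.7014, -0.0133, 0.1471]
ee_rot: [-0.234, 3.132, -0.0]
force: [0.1, -0.3, 0.7]
finger_gap: 0.0002
grasp_force: 0.0
tcp [ 0.7014 -0.0133  0.1471] toolx ang -2.9924 z [ 4.e-04 -1.e-04 -1.e+00] F [ 0.07 -0.27  0.67] 4.55 0.00021001604711545058
```

```bash
echo '[{"pos": [0,0.003,0]},{"pos": [0,0.003,0]},{"pos": [0,0.003,-0.002]},{"pos": [0,0.003,-0.002]}]' | python3 shift.py 0; echo '[{"pos": [0,0.004,-0.003]},{"pos": [0,0.004,-0.003]},{"pos": [0,0.004,-0.003]},{"pos": [0,0.004,-0.002]}]' | python3 shift.py ; python3 go.py
python3 - <<'E'
from station import robot
import cv2
c=robot.capture("side");cv2.imwrite("pics/s2.png",cv2.resize(c["pixels"][60:260,220:460,::-1],None,fx=3,fy=3,interpolation=cv2.INTER_CUBIC))
E
```

```text
time_s: 4.95
tcp_pos: [0.6993, -0.0014, 0.1506]
ee_rot: [0.234, -3.132, -0.0]
force: [0.9, -0.0, -0.1]
finger_gap: 0.0003
grasp_force: 0.0
time_s: 5.35
tcp_pos: [0.6973, 0.0146, 0.1623]
ee_rot: [-0.234, 3.132, -0.0]
force: [-0.5, -0.0, 0.6]
finger_gap: -0.0
grasp_force: 0.0
tcp [0.6973 0.0146 0.1623] toolx ang -2.9923 z [ 7.e-04 -0.e+00 -1.e+00] F [-0.46 -0.02  0.61] 5.35 -2.9773774023914137e-05
```

View pics/s2.png

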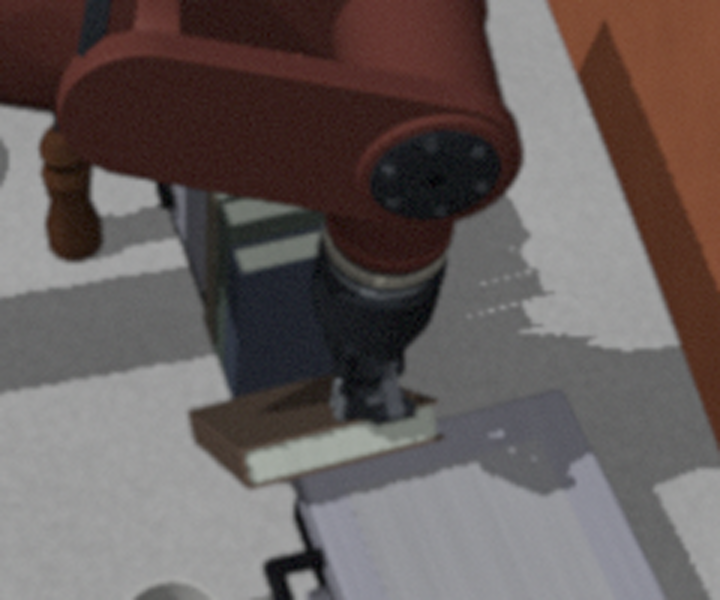

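```bash
python3 - <<'E'
from h import *
c=pickle.load(open("pics/side0.pkl","rb"));ct=pickle.load(open("pics/top0.pkl","rb"))
P=[(0.6973,0.0146,0.1623),(0.6978,-.0064,.1615),(.6238,-.0184,.1615),(.7719,.0055,.1615),(0.706,-0.0425,0.1535)]
print((proj(P,c)-[220,60])*3); print(proj(P,ct)*1.4286)
from station import robot
for n in("top","wrist"):
    c=robot.capture(n);pickle.dump(c,open(f"pics/{n}2.pkl","wb"));
a=pickle.load(open("pics/top2.pkl","rb"))["pixels"][90:240,170:330,::-1];b=pickle.load(open("pics/wrist2.pkl","rb"))["pixels"][:,:,::-1]
cv2.imwrite("pics/t2.png",np.hstack([cv2.resize(a,(448,420)),cv2.resize(b,(352,420))]))
E
```

```text
[[341.60699571 437.61556257]
 [347.33771038 463.47027524]
 [246.92233474 488.99603549]
 [445.00625724 438.70425109]
 [366.53395162 512.3371896 ]]
[[411.10778479 240.80250067]
 [424.4824913  240.91314811]
 [431.32077642 287.72080481]
 [417.85245466 195.2016825 ]
 [447.15562416 237.5401648 ]]
```

View pics/t2.png

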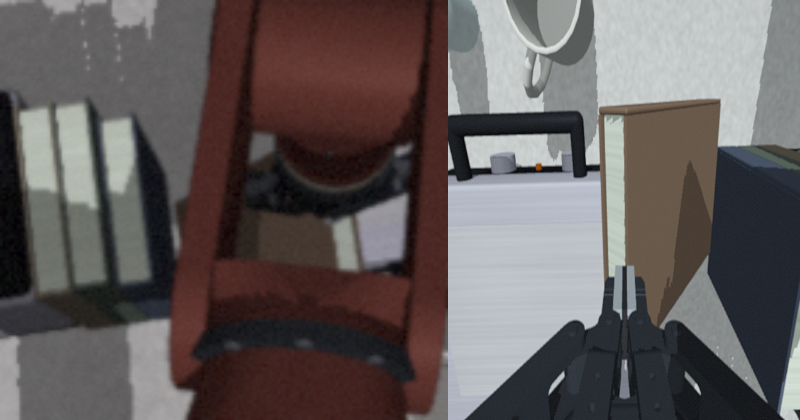

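```bash
python3 - <<'E'
from h import *
from station import robot
w=pickle.load(open("pics/wrist2.pkl","rb"));s=robot.state()
M=np.eye(4);M[:3,:3]=R.from_rotvec(s["ee_rot"]).as_matrix();M[:3,3]=s["tcp_pos"]
w["camera_from_world"]=np.linalg.inv(M@w["mount"])
print(w["mount"].round(3),s["joint_pos"].round(3))
P=[s["tcp_pos"],(.6201,.0044,.1807),(.6238,-.0184,.1615),(.7682,.0283,.1807),(.7719,.0055,.1615),(.5988,.1369,.0192),(.7468,.1608,.0192)]
print((proj(P,w)*[352/560,1]+[448,0]).round(0))
t=pickle.load(open("pics/side0.pkl","rb"))
print("side cam pos",-t["camera_from_world"][:3,:3].T@t["camera_from_world"][:3,3])
b=w["pixels"][:,150:480,::-1];cv2.imwrite("pics/w2.png",cv2.resize(b,None,fx=1.42,fy=1.42))
E
```

```text
[[ 0.001 -0.947 -0.321  0.083]
 [ 1.     0.001  0.001  0.   ]
 [-0.    -0.321  0.947 -0.18 ]
 [ 0.     0.     0.     1.   ]] [-0.08   0.391  1.453 -0.     1.297 -1.8  ]
[[624. 249.]
 [626. 107.]
 [597. 106.]
 [627. 375.]
 [604. 352.]
 [720. 100.]
 [708. 254.]]
side cam pos [ 0.53812041 -0.40875199  0.92590094]
```

View pics/w2.png

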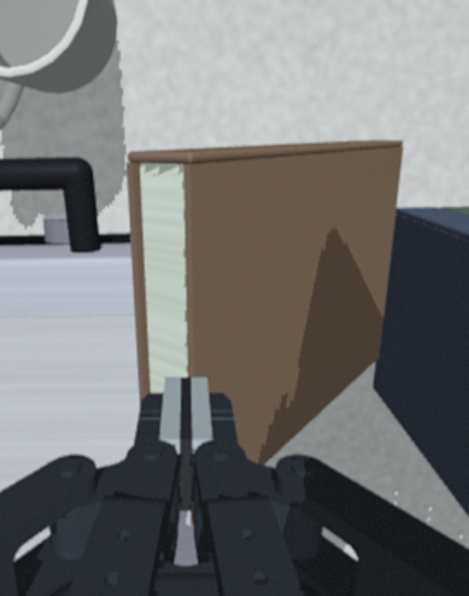

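```bash
cat >> h.py <<'E'
def wristcam(w,s):
    M=np.eye(4);M[:3,:3]=R.from_rotvec(s["ee_rot"]).as_matrix();M[:3,3]=s["tcp_pos"]
    w["camera_from_world"]=np.linalg.inv(M@w["mount"]);return w
E
python3 - <<'E'
from h import *
from station import robot
s=robot.state();w=wristcam(pickle.load(open("pics/wrist2.pkl","rb")),s);t=pickle.load(open("pics/side0.pkl","rb"))
print(w["fx"],w["D"])
a=np.array([[187,378]])/1.42+[150,0];b=np.array([[372,418]])/3+[220,60]
X=tri(b,a,t,w)[0];print(X,"tool",R.from_rotvec(s["ee_rot"]).inv().apply(X-s["tcp_pos"]))
# finger points in tool frame projected in both
for p in [(0,0,0),(.011,0,0),(-.011,0,0),(0,0,-.013),(.011,0,-.013),(-.011,0,-.013),(-.02,0,-.013),(-.02,0,0),(0,.0145,0),(0,-.0145,0)]:
    q=[R.from_rotvec(s["ee_rot"]).apply(p)+s["tcp_pos"]]
    print(p,((proj(q,w)-[150,0])*1.42).round(0),((proj(q,t)-[220,60])*3).round(0))
c=robot.capture("side");cv2.imwrite("pics/s3.png",cv2.resize(c["pixels"][150:230,290:390,::-1],None,fx=7,fy=7,interpolation=cv2.INTER_CUBIC)*1)
E
```

```text
346.4218519070058 [-0.00180109  0.          0.          0.          0.        ]
[0.71425244 0.02058827 0.16581818] tool [-0.01768693  0.00349424 -0.00374085]
(0, 0, 0) [[185. 353.]] [[342. 438.]]
(0.011, 0, 0) [[185. 328.]] [[327. 441.]]
(-0.011, 0, 0) [[185. 378.]] [[356. 434.]]
(0, 0, -0.013) [[185. 368.]] [[344. 429.]]
(0.011, 0, -0.013) [[185. 341.]] [[329. 432.]]
(-0.011, 0, -0.013) [[185. 394.]] [[358. 425.]]
(-0.02, 0, -0.013) [[185. 414.]] [[370. 422.]]
(-0.02, 0, 0) [[185. 398.]] [[368. 432.]]
(0, 0.0145, 0) [[221. 353.]] [[335. 421.]]
(0, -0.0145, 0) [[149. 353.]] [[348. 455.]]
```

View pics/s3.png

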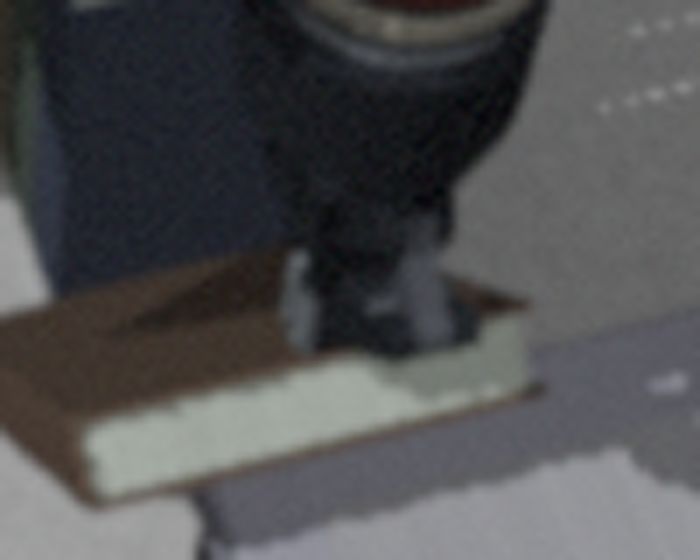

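```bash
echo '[{"pos": [0,0,-0.04]},{"pos": [0,-0.03,-0.02]},{"pos": [0,-0.04,0]},{"pos": [0,-0.04,0]},{"pos": [0,-0.04,0]},{"pos": [0,-0.02,0]},{},{}]' | python3 shift.py; python3 - <<'E'
from h import *
from station import robot
s=robot.state();c=robot.capture("side");r=R.from_rotvec(s["ee_rot"])
I=cv2.convertScaleAbs(c["pixels"][:,:,::-1],alpha=1.6,beta=15)
q=proj([s["tcp_pos"]],c)[0];x0,y0=(q-[50,50]).astype(int)
I=cv2.resize(I[y0:y0+75,x0:x0+100],None,fx=7,fy=7,interpolation=cv2.INTER_CUBIC)
for p in [(0,0,0),(0,0,-.013),(0,0,-.026),(0,0,-.039)]:
    u=(proj([r.apply(p)+s["tcp_pos"]],c)[0]-[x0,y0])*7+3;cv2.circle(I,tuple(int(v) for v in u),4,(0,0,255),-1);print(p,u)
cv2.imwrite("pics/s4.png",I);print(x0,y0,s["tcp_pos"])
E
```

```text
time_s: 6.35
tcp_pos: [0.7222, -0.1533, 0.2212]
ee_rot: [0.233, -3.132, -0.003]
force: [0.2, -0.2, 0.0]
finger_gap: 0.0002
grasp_force: 0.0
(0, 0, 0) [355.13113756 359.38141007]
(0, 0, -0.013) [364.15147493 341.1188082 ]
(0, 0, -0.026) [373.44738825 322.27891448]
(0, 0, -0.039) [383.03133751 302.83464552]
316 216 [ 0.72215679 -0.15329945  0.22118937]
```

View pics/s4.png

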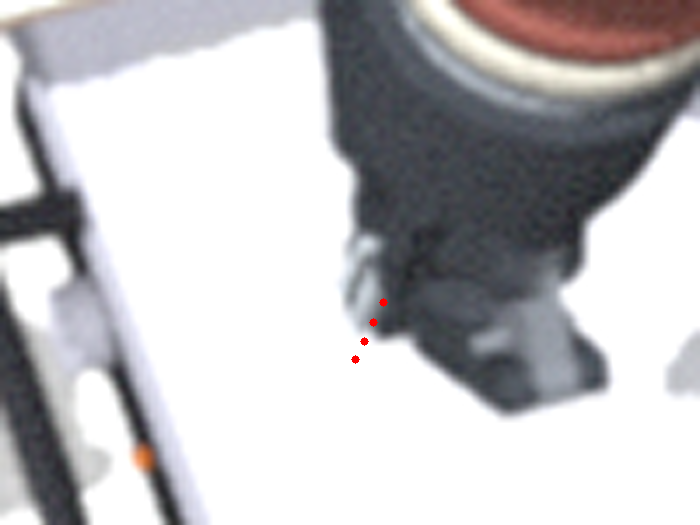

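```bash
echo '[{"turn_vec": [0,0,0.143]},{"turn_vec": [0,0,0.143]},{"turn_vec": [0,0,0.143]},{"turn_vec": [0,0,0.143]},{"turn_vec": [0,0,0.143]},{"turn_vec": [0,0,0.143]},{"turn_vec": [0,0,0.143]},{"turn_vec": [0,0,0.143]},{"turn_vec": [0,0,0.143]},{"turn_vec": [0,0,0.143]},{"turn_vec": [0,0,0.143]},{}]' | python3 shift.py 0; python3 go.py 0.703 -0.045 0.122
```

```text
time_s: 7.6
tcp_pos: [0.7224, -0.1515, 0.2219]
ee_rot: [-2.049, -2.381, -0.001]
force: [-0.6, 0.1, -0.2]
finger_gap: 0.0002
grasp_force: 0.0
tcp [ 0.7224 -0.1515  0.2219] toolx ang 1.7206 z [-1.e-04  7.e-04 -1.e+00] F [-0.59  0.07 -0.24] 7.6 0.0001878760543540268
shift [ 0.1081 -0.0033  0.0999]
```

```bash
echo '[{"pos": [0.02,0,0.03]},{"pos": [0.03,0,0.03]},{"pos": [0.03,-0.003,0.02]},{"pos": [0.02,0,0.015]},{"pos": [0.008,0,0.005]},{},{}]' | python3 shift.py ; python3 go.py
echo '[{"pos": [0.003,0,0]},{"pos": [0.003,0,0]},{"pos": [0.003,0,0]},{"pos": [0.003,0,0]},{"pos": [0.003,0,0]}]' | python3 shift.py; echo '[{"pos": [0.003,0,0]},{"pos": [0.003,0,0]},{"pos": [0.003,0,0]}]' | python3 shift.py|sed -n '2p;4p';echo '[{"pos": [0.003,0,0]},{"pos": [0.003,0,-0.002]},{"pos": [0.003,0,-0.002]}]' | python3 shift.py|sed -n '2p;4p'
```

```text
time_s: 8.3
tcp_pos: [0.7051, -0.0484, 0.1234]
ee_rot: [2.049, 2.377, 0.002]
force: [0.5, 0.2, 0.0]
finger_gap: -0.0001
grasp_force: 0.0
tcp [ 0.7051 -0.0484  0.1234] toolx ang 1.7185 z [ 0.003  -0.0013 -1.    ] F [0.48 0.19 0.03] 8.3 -0.00010311207791871714
time_s: 8.8
tcp_pos: [0.7014, -0.0326, 0.1218]
ee_rot: [2.053, 2.378, 0.0]
force: [0.3, 0.2, 0.2]
finger_gap: 0.0001
grasp_force: 0.0
tcp_pos: [0.7, -0.0235, 0.1216]
force: [0.8, 0.1, 0.4]
tcp_pos: [0.6987, -0.0146, 0.1258]
force: [-0.1, 0.2, 0.3]
```

```bash
for i in 1 2 3; do :; done; echo '[{"pos": [0.003,0,0]},{"pos": [0.003,0,0]}]' | python3 shift.py|sed -n '2p;4p';echo '[{"pos": [0.003,0,-0.002]},{"pos": [0.003,0,-0.002]}]' | python3 shift.py|sed -n '2p;4p'; echo '[{"pos": [0.003,0,-0.002]},{"pos": [0.003,0,-0.002]}]' | python3 shift.py|sed -n '2p;4p'
python3 - <<'E'
from station import robot
import cv2,numpy as np
a=robot.capture("side")["pixels"][100:240,240:400,::-1];b=robot.capture("wrist")["pixels"][:,:,::-1]
cv2.imwrite("pics/s5.png",np.hstack([cv2.resize(a,(480,420)),cv2.resize(b[:,120:440],(320,420))]))
E
```

```text
tcp_pos: [0.698, -0.0088, 0.126]
force: [0.2, -0.7, 0.4]
tcp_pos: [0.6973, -0.0037, 0.1301]
force: [0.6, -2.6, 0.8]
tcp_pos: [0.6964, 0.0024, 0.1344]
force: [-0.6, -3.8, 1.7]
```

View pics/s5.png

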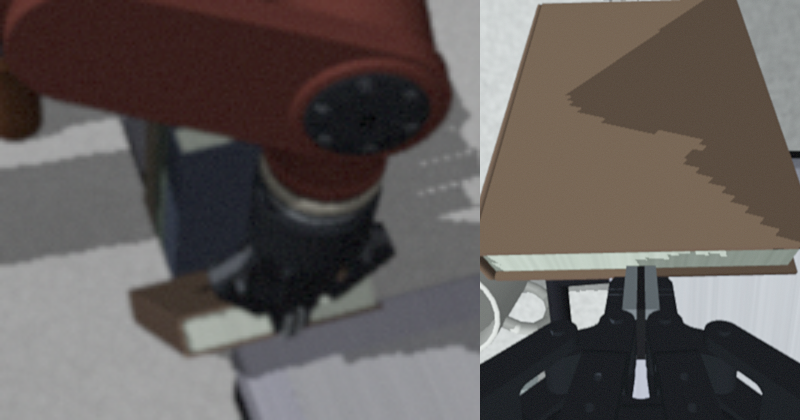

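```bash
echo '[{"pos": [0.004,0,-0.003]},{"pos": [0.004,0,-0.003]},{"pos": [0.004,0,-0.003]}]' | python3 shift.py|sed -n '2p;4p'; echo '[{"pos": [0.004,0,-0.0025]},{"pos": [0.004,0,-0.0025]},{"pos": [0.004,0,-0.0022]}]' | python3 shift.py|sed -n '2p;4p'; echo '[{"pos": [0.004,0,-0.002]},{"pos": [0.004,0,-0.002]},{"pos": [0.004,0,-0.002]}]' | python3 shift.py|sed -n '2p;4p';
```

```text
tcp_pos: [0.6941, 0.0154, 0.1428]
force: [-0.7, -1.2, 1.3]
tcp_pos: [0.6925, 0.0274, 0.1498]
force: [0.4, -1.7, 0.9]
tcp_pos: [0.6908, 0.039, 0.156]
force: [-0.3, -1.4, 0.0]
```

```bash
cat > chk.py <<'E'
from h import *
from station import robot
s=robot.state();w=wristcam(robot.capture("wrist"),s)
# fit lean: compare predicted page-block rows with seen light strip at columns left/right of fingers
hsv=cv2.cvtColor(w["pixels"],cv2.COLOR_RGB2HSV);v=hsv[:,:,2].astype(int)
for u in (.045,.105):
    for L in np.arange(0,36,3):
        P=book([.1555,np.radians(L),.6024,.1141],[(u,-.013,.21),(u,.013,.21)]);q=proj(P,w)
        a=[w["pixels"][int(y),int(x)].tolist() if 0<=x<560 and 0<=y<420 else None for x,y in (q[0]*.5+q[1]*.5,q[0]*1.25-q[1]*.25,q[1]*1.25-q[0]*.25)]
        print(u,L,q.mean(0).round(),a)
E
python3 chk.py
```

```text
0.045 0 [184.  29.] [[208, 213, 213], [110, 93, 79], None]
0.045 3 [187.  66.] [[201, 206, 204], [113, 94, 80], [203, 209, 208]]
0.045 6 [190. 100.] [[112, 95, 82], [85, 70, 62], [207, 212, 211]]
0.045 9 [193. 132.] [[109, 92, 77], [110, 91, 78], [96, 82, 69]]
0.045 12 [196. 162.] [[112, 94, 80], [113, 94, 81], [111, 93, 80]]
0.045 15 [200. 189.] [[111, 92, 79], [111, 95, 82], [85, 71, 62]]
0.045 18 [203. 214.] [[110, 95, 81], [112, 94, 82], [109, 93, 79]]
0.045 21 [207. 236.] [[112, 95, 81], [201, 212, 203], [111, 93, 79]]
0.045 24 [210. 255.] [[114, 96, 83], [198, 210, 201], [111, 93, 79]]
0.045 27 [213. 271.] [[199, 211, 202], [62, 55, 49], [111, 92, 79]]
0.045 30 [217. 286.] [[140, 138, 127], [37, 37, 45], [170, 175, 163]]
0.045 33 [220. 298.] [[24, 27, 31], [212, 217, 217], [200, 212, 202]]
0.105 0 [368.  28.] [[38, 43, 53], [87, 74, 64], None]
0.105 3 [366.  64.] [[83, 70, 61], [85, 71, 62], [33, 40, 49]]
0.105 6 [364.  99.] [[86, 73, 62], [86, 72, 63], [38, 42, 50]]
0.105 9 [361. 131.] [[86, 72, 61], [87, 75, 63], [87, 72, 63]]
0.105 12 [359. 161.] [[84, 71, 60], [88, 74, 64], [84, 73, 60]]
0.105 15 [356. 188.] [[85, 73, 61], [101, 83, 72], [86, 73, 62]]
0.105 18 [353. 213.] [[85, 72, 60], [111, 93, 80], [88, 75, 63]]
0.105 21 [350. 235.] [[112, 93, 81], [137, 147, 139], [86, 73, 62]]
0.105 24 [347. 254.] [[110, 93, 79], [116, 119, 112], [87, 72, 62]]
0.105 27 [344. 271.] [[138, 149, 141], [197, 202, 208], [111, 93, 81]]
0.105 30 [342. 285.] [[84, 70, 57], [197, 202, 207], [140, 150, 142]]
0.105 33 [339. 297.] [[197, 202, 207], [194, 200, 205], [141, 152, 143]]
```

```bash
echo '[{"pos": [0.004,0,0]},{"pos": [0.004,0,0]},{"pos": [0.004,0,0]}]' | python3 shift.py|sed -n '2p;4p'; echo '[{"pos": [0.004,0,0]},{"pos": [0.004,0,0]},{"pos": [0.004,0,-0.001]}]' | python3 shift.py|sed -n '2p;4p'; python3 chk.py | awk '$2>5 && $2<28'
```

```text
tcp_pos: [0.6905, 0.0485, 0.1595]
force: [-2.1, -6.6, 12.5]
tcp_pos: [0.6897, 0.0595, 0.1633]
force: [-4.2, -7.0, 16.5]
0.045 6 [194. 157.] [[83, 71, 60], [103, 87, 75], [104, 89, 76]]
0.045 9 [197. 184.] [[82, 71, 60], [105, 88, 75], [104, 89, 74]]
0.045 12 [200. 210.] [[104, 88, 76], [103, 88, 76], [85, 74, 63]]
0.045 15 [203. 233.] [[105, 89, 76], [189, 199, 189], [84, 71, 59]]
0.045 18 [206. 253.] [[106, 88, 75], [206, 218, 208], [107, 90, 78]]
0.045 21 [209. 272.] [[206, 218, 208], [125, 105, 91], [104, 89, 77]]
0.045 24 [212. 288.] [[208, 220, 210], [22, 24, 27], [104, 89, 76]]
0.045 27 [215. 302.] [[133, 120, 109], [32, 36, 36], [209, 222, 212]]
0.105 6 [351. 156.] [[84, 71, 60], [82, 69, 59], [83, 72, 59]]
0.105 9 [349. 183.] [[84, 71, 60], [82, 71, 61], [82, 69, 60]]
0.105 12 [347. 208.] [[83, 71, 60], [86, 72, 62], [86, 73, 63]]
0.105 15 [345. 231.] [[85, 72, 60], [145, 158, 148], [82, 69, 57]]
0.105 18 [343. 252.] [[85, 72, 61], [144, 155, 147], [85, 72, 63]]
0.105 21 [340. 270.] [[145, 157, 147], [173, 172, 173], [82, 69, 61]]
0.105 24 [338. 286.] [[145, 158, 148], [196, 201, 206], [80, 67, 57]]
0.105 27 [336. 300.] [[199, 204, 210], [196, 201, 206], [142, 153, 145]]
```

```bash
echo '[{"pos": [0,0,-0.003]},{"pos": [0,0,-0.003]}]' | python3 shift.py|sed -n '2p;4p'; echo '[{"pos": [0,0,-0.002]},{}]' | python3 shift.py|sed -n '2p;4p'
```

```text
tcp_pos: [0.6876, 0.0621, 0.1645]
force: [-0.7, -1.4, 1.3]
tcp_pos: [0.6875, 0.0624, 0.1648]
force: [0.2, -2.3, 2.6]
```

```bash
echo '[{"pos": [0.004,0,-0.0017]},{"pos": [0.004,0,-0.0016]},{"pos": [0.004,0,-0.0015]}]' | python3 shift.py|sed -n '2p;4p'; echo '[{"pos": [0.004,0,-0.0014]},{"pos": [0.004,0,-0.0013]},{"pos": [0.004,0,-0.0012]}]' | python3 shift.py|sed -n '2p;4p'; python3 chk.py | awk '$2<28'
```

```text
tcp_pos: [0.685, 0.0751, 0.1689]
force: [0.2, -0.5, 0.3]
tcp_pos: [0.6836, 0.0867, 0.1735]
force: [-0.7, -0.3, 0.2]
0.045 0 [205. 166.] [[114, 96, 82], [115, 96, 83], [105, 89, 79]]
0.045 3 [207. 191.] [[113, 94, 81], [114, 96, 83], [112, 94, 81]]
0.045 6 [209. 216.] [[114, 94, 82], [115, 95, 81], [115, 97, 83]]
0.045 9 [211. 238.] [[115, 97, 84], [112, 94, 81], [115, 97, 84]]
0.045 12 [213. 259.] [[114, 94, 81], [116, 97, 83], [114, 96, 83]]
0.045 15 [216. 278.] [[115, 97, 84], [116, 97, 84], [115, 95, 83]]
0.045 18 [218. 295.] [[113, 96, 83], [113, 97, 82], [114, 95, 82]]
0.045 21 [220. 310.] [[115, 97, 83], [27, 32, 34], [114, 94, 81]]
0.045 24 [222. 323.] [[114, 98, 83], [25, 29, 31], [113, 95, 83]]
0.045 27 [225. 334.] [[24, 27, 31], [18, 27, 29], [114, 97, 82]]
0.105 0 [349. 165.] [[83, 71, 59], [115, 97, 84], [62, 70, 86]]
0.105 3 [348. 190.] [[83, 71, 61], [114, 94, 81], [83, 69, 59]]
0.105 6 [346. 215.] [[112, 95, 81], [113, 95, 82], [82, 67, 58]]
0.105 9 [345. 237.] [[115, 97, 85], [114, 96, 82], [113, 96, 82]]
0.105 12 [343. 258.] [[115, 95, 81], [114, 95, 81], [114, 95, 82]]
0.105 15 [341. 277.] [[112, 96, 81], [112, 96, 79], [115, 96, 83]]
0.105 18 [339. 294.] [[114, 96, 82], [113, 96, 81], [114, 95, 83]]
0.105 21 [338. 309.] [[115, 96, 81], [23, 25, 30], [116, 98, 84]]
0.105 24 [336. 322.] [[114, 96, 82], [27, 30, 31], [114, 96, 82]]
0.105 27 [334. 334.] [[20, 25, 25], [25, 21, 25], [115, 97, 84]]
```

```bash
echo '[{"pos": [0,0,-0.04]},{"pos": [-0.02,0,-0.02]},{"pos": [-0.04,0,0]},{"pos": [-0.04,0,0]},{"pos": [-0.03,0,0]},{"pos": [-0.015,0,0]},{},{}]' | python3 shift.py; cat > fit.py <<'E'
# fit yaw, lean, x, y of the book to its silhouette (brown cover + pages) in side+top views by IoU of mask with projected box outline
from h import *
from station import robot
from scipy.optimize import minimize
box=np.array([(x,y,z) for x in(0,.15) for y in(-.015,.015) for z in(0,.21)])
views=[]
for n in("side","top"):
    c=robot.capture(n);pickle.dump(c,open(f"pics/{n}L.pkl","wb"))
    h=c["pixels"].astype(int);r,g,b=h[...,0],h[...,1],h[...,2]
    brown=((r-b)>0.18*r)&(r>45)&(r<150)&((r-g)<.25*r)
    views.append((c,brown))
# cover edge test: brown mask of +y cover vs projection
cov=np.array([(0,.015,0),(.15,.015,0),(.15,.015,.21),(0,.015,.21)]);sp=np.array([(0,.015,0),(0,-.015,0),(0,-.015,.21),(0,.015,.21)])
def cost(p,pr=False):
    t=0;o=[]
    for c,m in views:
        k=np.zeros(m.shape,np.uint8)
        for q in (cov,sp):
            P=cv2.convexHull(np.round(proj(book(p,q),c)*16).astype(np.int32));cv2.fillConvexPoly(k,P,1,shift=4)
        roi=cv2.dilate(k,np.ones((25,25)))>0;k=k>0
        iou=(k&m).sum()/max(1,((k|m)&roi).sum());t+=1-iou;o.append(round(float(iou),3))
    return (t,o) if pr else t
best=None
for L in (0,.1,.2,.35,.5,.69,.8):
    for dx in (0,.03):
        p0=np.array([.155,L,.6024+dx,.1141])
        s=minimize(cost,p0,method="Nelder-Mead",options=dict(initial_simplex=p0+np.vstack([np.zeros(4),np.diag([.05,.08,.01,.01])]),xatol=1e-4,fatol=1e-4))
        if best is None or s.fun<best.fun:best=s
p=best.x;print("book",p.round(4),"lean deg",np.degrees(p[1]).round(1),cost(p,True),[int(m.sum()) for _,m in views])
q=np.array([.6393,.1703]);d=p[2:]-q;a=.15;print("edge in row frame u,v",np.round([d@[np.cos(a),np.sin(a)],d@[-np.sin(a),np.cos(a)]],4),robot.state()["time_s"])
E
python3 fit.py
```

```text
time_s: 13.55
tcp_pos: [0.7049, -0.0564, 0.2334]
ee_rot: [-2.051, -2.378, -0.001]
force: [0.3, 0.9, -0.3]
finger_gap: -0.0002
grasp_force: 0.0
book [0.1793 0.6873 0.6022 0.1118] lean deg 39.4 (np.float64(0.7041271611823758), [0.494, 0.802]) [6064, 3422]
edge in row frame u,v [-0.0454 -0.0523] 13.65
```

```bash
echo '[{"pos": [0,0,0.03]},{"pos": [0,0,0.03]},{"pos": [0,0,0.03]},{"pos": [0,0,0.018]},{},{}]' | python3 shift.py|sed -n '2p;4p'; echo '[{"pos": [0,0,0.003]},{"pos": [0,0,0.003]},{"pos": [0,0,0.003]},{}]' | python3 shift.py|sed -n '2p;4p';echo '[{"pos": [0,0,0.003]},{"pos": [0,0,0.003]},{},{}]' | python3 shift.py|sed -n '2p;4p'; echo '[{"pos": [0,0,0.003]},{"pos": [0,0,0.003]},{},{}]' | python3 shift.py|sed -n '2p;4p'
```

```text
tcp_pos: [0.7055, -0.0567, 0.1262]
force: [0.2, 0.1, 0.9]
tcp_pos: [0.705, -0.0576, 0.1166]
force: [-0.3, 0.2, 0.2]
tcp_pos: [0.7049, -0.0575, 0.1103]
force: [-0.6, 0.1, -0.5]
tcp_pos: [0.7049, -0.0574, 0.1043]
force: [-0.1, -0.7, -0.5]
```

```bash
echo '[{"pos": [0,0,-0.04]},{"pos": [0,0,-0.03]},{"turn_vec": [0,0.125,0]},{"turn_vec": [0,0.125,0]},{"turn_vec": [0,0.125,0]},{"turn_vec": [0,0.125,0]},{},{}]' | python3 shift.py; python3 go.py 0.701 -0.027 0.10; python3 -c "
from station import robot;print(robot.state()['joint_pos'].round(2))"
```

```text
time_s: 16.25
tcp_pos: [0.7048, -0.0581, 0.1737]
ee_rot: [-1.783, -2.063, -0.453]
force: [-0.0, 1.0, 0.5]
finger_gap: -0.0002
grasp_force: 0.0
tcp [ 0.7048 -0.0581  0.1737] toolx ang 1.7157 z [-0.0707  0.4735 -0.8779] F [-0.    0.98  0.52] 16.25 -0.000245567095987905
shift [-0.0078  0.0008  0.0797]
[-0.39  0.55  1.29  0.42  1.57 -0.59]
```

```bash
echo '[{"pos": [-0.004,0,0.025]},{"pos": [-0.004,0,0.025]},{"pos": [0,0,0.02]},{"pos": [0,0,0.01]},{},{}]' | python3 shift.py|sed -n '2p;4p'; echo '[{"pos": [0.0044,0,0.0024]},{"pos": [0.0044,0,0.0024]},{"pos": [0.0044,0,0.0024]},{"pos": [0.0044,0,0.0024]},{}]' | python3 shift.py|sed -n '2p;4p'; echo '[{"pos": [0.0035,0,0.0019]},{"pos": [0.0035,0,0.0019]},{"pos": [0.0035,0,0.0019]}]' | python3 shift.py|sed -n '2p;4p'; echo '[{"pos": [0.0035,0,0.0019]},{"pos": [0.0035,0,0.0019]}]' | python3 shift.py|sed -n '2p;4p'; python3 go.py
```

```text
tcp_pos: [0.7013, -0.0259, 0.102]
force: [0.4, 0.2, 0.3]
tcp_pos: [0.6974, -0.0058, 0.1007]
force: [0.3, 0.8, 0.7]
tcp_pos: [0.6957, 0.0054, 0.1005]
force: [0.2, -0.1, 0.5]
tcp_pos: [0.6946, 0.0134, 0.1006]
force: [0.7, 0.3, 0.7]
tcp [0.6946 0.0134 0.1006] toolx ang 1.7178 z [-0.0703  0.4743 -0.8776] F [0.68 0.27 0.66] 17.85 -0.00012173190374174536
```

```bash
echo '[{"pos": [0.0035,0,0.0019]},{"pos": [0.0035,0,0.0019]}]' | python3 shift.py|sed -n '2p;4p'; echo '[{"pos": [0.0042,0,0.0006]},{"pos": [0.0042,0,0.0006]}]' | python3 shift.py|sed -n '2p;4p';  echo '[{"pos": [0.0042,0,0.0006]},{"pos": [0.0042,0,0.0006]}]' | python3 shift.py|sed -n '2p;4p'
```

```text
tcp_pos: [0.6937, 0.0206, 0.1007]
force: [-0.0, -2.6, -0.6]
tcp_pos: [0.6923, 0.0289, 0.1038]
force: [-0.9, -2.1, 0.4]
tcp_pos: [0.6911, 0.037, 0.1068]
force: [0.3, -1.4, 0.4]
```

```bash
echo '[{"pos": [0.0042,0,0.0006]},{"pos": [0.0042,0,0.0006]}]' | python3 shift.py|sed -n '2p;4p'; sed -i 's/arange(0,36,3)/arange(-3,45,3)/' chk.py; python3 chk.py | grep -v "0.105"
```

```text
tcp_pos: [0.6899, 0.045, 0.1097]
force: [-0.3, -1.6, -0.5]
0.045 -3 [188. -89.] [None, None, None]
0.045 0 [186. -65.] [None, None, None]
0.045 3 [184. -38.] [None, [152, 156, 156], None]
0.045 6 [183.  -8.] [None, [145, 151, 149], None]
0.045 9 [182.  23.] [[149, 153, 154], [150, 154, 154], None]
0.045 12 [182.  57.] [[144, 148, 147], [193, 197, 197], None]
0.045 15 [182.  92.] [[146, 150, 151], [100, 84, 72], [147, 151, 151]]
0.045 18 [182. 127.] [[208, 213, 212], [72, 61, 53], [147, 153, 151]]
0.045 21 [184. 162.] [[99, 85, 73], [71, 60, 53], [151, 155, 155]]
0.045 24 [185. 196.] [[71, 59, 51], [155, 167, 157], [209, 214, 213]]
0.045 27 [187. 229.] [[71, 60, 52], [153, 165, 156], [97, 83, 71]]
0.045 30 [190. 260.] [[154, 165, 156], [213, 218, 217], [67, 56, 48]]
0.045 33 [192. 289.] [[154, 166, 156], [32, 36, 39], [155, 166, 158]]
0.045 36 [195. 316.] [[215, 219, 219], [27, 35, 38], [158, 169, 159]]
0.045 39 [198. 340.] [[25, 25, 33], [34, 41, 43], [95, 81, 66]]
0.045 42 [201. 361.] [[39, 42, 47], [28, 32, 36], [28, 29, 36]]
```

```bash
echo '[{"pos": [0.0042,0,0.0006]},{"pos": [0.0042,0,0.0006]},{"pos": [0.0042,0,0.0006]},{"pos": [0.0042,0,0.0006]}]' | python3 shift.py|sed -n '2p;4p'; echo '[{"pos": [0.0042,0,0.0006]},{"pos": [0.0042,0,0.0006]},{"pos": [0.0042,0,0.0006]}]' | python3 shift.py|sed -n '2p;4p'; echo '[{"pos": [0.0035,0,0.0019]},{"pos": [0.0035,0,0.0019]},{"pos": [0.0035,0,0.0019]}]' | python3 shift.py|sed -n '2p;4p';python3 chk.py | grep -v "0.105"|awk '$2<31'
```

```text
tcp_pos: [0.6876, 0.0606, 0.1157]
force: [0.5, -0.8, -0.2]
tcp_pos: [0.6857, 0.0724, 0.12]
force: [-0.8, -1.9, 0.2]
tcp_pos: [0.6842, 0.0842, 0.12]
force: [0.1, -1.4, 0.1]
0.045 -3 [190.  36.] [[214, 218, 217], [150, 154, 153], None]
0.045 0 [188.  62.] [[151, 155, 154], [146, 150, 150], [214, 218, 218]]
0.045 3 [187.  91.] [[146, 150, 149], [147, 152, 151], [212, 216, 216]]
0.045 6 [185. 122.] [[148, 153, 153], [212, 216, 215], [150, 154, 154]]
0.045 9 [185. 154.] [[213, 218, 217], [71, 60, 52], [151, 154, 153]]
0.045 12 [184. 188.] [[79, 66, 56], [161, 173, 163], [149, 155, 154]]
0.045 15 [184. 222.] [[96, 80, 70], [161, 173, 161], [208, 212, 212]]
0.045 18 [185. 255.] [[160, 172, 163], [209, 214, 213], [62, 51, 44]]
0.045 21 [186. 288.] [[149, 159, 149], [33, 31, 39], [162, 173, 163]]
0.045 24 [188. 320.] [[209, 214, 213], [37, 39, 44], [160, 172, 163]]
0.045 27 [190. 350.] [[29, 31, 33], [27, 28, 33], [141, 137, 132]]
0.045 30 [192. 377.] [[38, 42, 48], None, [29, 31, 35]]
```

```bash
echo '[{"pos": [0.0035,0,0.0019]},{"pos": [0.0035,0,0.0019]},{"pos": [0.0035,0,0.0019]},{"pos": [0.0035,0,0.0019]}]' | python3 shift.py|sed -n '2p;4p'; echo '[{"pos": [0.0026,0,0.0014]},{"pos": [0.0026,0,0.0014]},{"pos": [0.0026,0,0.0014]}]' | python3 shift.py|sed -n '2p;4p'; echo '[{"pos": [0.0018,0,0.001]},{"pos": [0.0018,0,0.001]},{"pos": [0.0018,0,0.001]}]' | python3 shift.py|sed -n '2p;4p';python3 chk.py | grep -v "0.105"|awk '$2<20'
```

```text
tcp_pos: [0.6817, 0.1001, 0.12]
force: [0.4, -1.5, 0.3]
tcp_pos: [0.6804, 0.1087, 0.1201]
force: [0.2, -1.2, -0.0]
tcp_pos: [0.6796, 0.1147, 0.1201]
force: [0.6, 0.0, -0.3]
0.045 -3 [186. 118.] [[139, 143, 143], [142, 146, 145], [204, 208, 208]]
0.045 0 [184. 148.] [[143, 147, 146], [154, 165, 156], [141, 145, 145]]
0.045 3 [182. 180.] [[196, 200, 199], [152, 163, 154], [138, 142, 142]]
0.045 6 [181. 214.] [[153, 164, 155], [95, 82, 70], [138, 143, 142]]
0.045 9 [180. 249.] [[154, 164, 155], [204, 208, 209], [199, 203, 203]]
0.045 12 [179. 285.] [[179, 183, 182], [24, 30, 34], [152, 163, 155]]
0.045 15 [180. 321.] [[206, 210, 210], [26, 30, 33], [151, 163, 153]]
0.045 18 [180. 355.] [[21, 25, 27], [25, 29, 32], [208, 212, 212]]
```

```bash
echo '[{"pos": [0.0018,0,0.001]},{},{},{}]' | python3 shift.py|sed -n '2p;4p';python3 chk.py | grep -v "0.105"|awk '$2<13'
```

```text
tcp_pos: [0.6793, 0.1165, 0.12]
force: [-0.6, -0.3, 0.2]
0.045 -3 [186. 123.] [[141, 145, 145], [199, 204, 203], [154, 158, 157]]
0.045 0 [184. 154.] [[137, 142, 142], [151, 163, 152], [137, 140, 141]]
0.045 3 [182. 186.] [[162, 164, 163], [152, 163, 154], [140, 144, 143]]
0.045 6 [180. 220.] [[152, 163, 154], [198, 202, 202], [139, 142, 143]]
0.045 9 [180. 255.] [[153, 164, 154], [206, 211, 211], [95, 80, 69]]
0.045 12 [179. 291.] [[201, 205, 204], [24, 23, 27], [151, 163, 153]]
```

```bash
echo '[{"pos": [0.0018,0,0.001]},{"pos": [0.0018,0,0.001]},{"pos": [0.0018,0,0.001]},{}]' | python3 shift.py|sed -n '2p;4p'; echo '[{"pos": [0.0018,0,0.001]},{"pos": [0.0018,0,0.001]},{"pos": [0.0018,0,0.001]},{},{}]' | python3 shift.py|sed -n '2p;4p';python3 chk.py | grep -v "0.105"|awk '$2<13'
```

```text
tcp_pos: [0.6783, 0.1231, 0.12]
force: [0.3, -0.4, 0.0]
tcp_pos: [0.6775, 0.1289, 0.1199]
force: [0.7, -0.4, 0.0]
0.045 -3 [184. 159.] [[151, 163, 153], [149, 161, 150], [140, 144, 144]]
0.045 0 [182. 191.] [[150, 161, 152], [54, 46, 41], [135, 139, 139]]
0.045 3 [180. 225.] [[141, 148, 138], [198, 202, 202], [149, 161, 151]]
0.045 6 [178. 260.] [[197, 202, 201], [197, 202, 203], [149, 160, 150]]
0.045 9 [177. 297.] [[196, 200, 200], [21, 22, 27], [90, 76, 63]]
0.045 12 [177. 334.] [[21, 22, 26], [22, 23, 28], [196, 200, 200]]
```

```bash
echo '[{"pos": [-0.013,0,-0.007]},{"pos": [-0.026,0,-0.014]},{"pos": [-0.026,0,-0.014]},{"pos": [0,0,-0.045]},{"pos": [0,0,-0.045]},{"pos": [0,0,-0.04],"turn_vec": [0,-0.125,0]},{"pos": [0,0,-0.03],"turn_vec": [0,-0.125,0]},{"turn_vec": [0,-0.125,0]},{"turn_vec": [0,-0.125,0]},{},{}]' | python3 shift.py; python3 go.py 0.50 0.02 0.28; sed -i 's/brown=.*/brown=((r-b)>0.18*r)\&(r>45)\&(r<150)\&((r-g)<.25*r)\&((r-g)>.08*r)/' fit.py; python3 fit.py
```

```text
time_s: 23.3
tcp_pos: [0.6988, -0.0168, 0.2614]
ee_rot: [-2.051, -2.379, -0.0]
force: [1.0, -0.5, -0.5]
finger_gap: 0.0003
grasp_force: 0.0
tcp [ 0.6988 -0.0168  0.2614] toolx ang 1.7186 z [-8.e-04  9.e-04 -1.e+00] F [ 1.01 -0.52 -0.45] 23.3 0.0002561793448491413
shift [ 0.0657 -0.1912 -0.0184]
book [0.16   0.0982 0.5918 0.1035] lean deg 5.6 (np.float64(1.4089763386166494), [0.306, 0.285]) [1940, 596]
edge in row frame u,v [-0.057  -0.0589] 23.4
```

```bash
echo '[{"pos": [0,-0.02,-0.04]},{"pos": [0.005,-0.04,0]},{"pos": [0.015,-0.04,0],"turn_vec": [0,0,-0.14]},{"turn_vec": [0,0,-0.14]},{"turn_vec": [0,0,-0.14]},{"turn_vec": [0,0,-0.14]},{"turn_vec": [0,0,-0.14]},{"turn_vec": [0,0,-0.14]},{"turn_vec": [0,0,-0.14]},{"turn_vec": [0,0,-0.14]},{"turn_vec": [0,0,-0.14]},{"turn_vec": [0,0,-0.14]}]' | python3 shift.py >/dev/null; echo '[{"turn_vec": [0,0,-0.14]},{},{}]' | python3 shift.py; python3 go.py 0.47 0.05 0.30
```

```text
time_s: 24.9
tcp_pos: [0.5972, -0.0129, 0.3009]
ee_rot: [0.175, -3.136, -0.001]
force: [-0.0, -1.1, 0.3]
finger_gap: 0.0002
grasp_force: 0.0
tcp [ 0.5972 -0.0129  0.3009] toolx ang -3.0302 z [-1.1e-03  5.0e-04 -1.0e+00] F [-0.01 -1.14  0.27] 24.9 0.00022962015285342242
shift [0.1194 0.0766 0.0011]
```

```bash
echo '[{"pos": [0.03,0.02,0],"turn_vec": [0,0,-0.04]},{"pos": [0.04,0.02,0]},{"pos": [0.04,0.02,0]},{"pos": [0.01,0.015,0]},{"turn_vec": [0,-0.13,0]},{"turn_vec": [0,-0.13,0]},{"turn_vec": [0,-0.13,0]},{"turn_vec": [0,-0.13,0]},{"turn_vec": [0,-0.13,0]},{"turn_vec": [0,-0.13,0]},{"turn_vec": [0,-0.13,0]},{"turn_vec": [0,-0.13,0]}]' | python3 shift.py; echo '[{},{}]' | python3 shift.py|sed -n 3p;python3 go.py; python3 fit.py
```

```text
time_s: 26.1
tcp_pos: [0.5214, 0.0459, 0.291]
ee_rot: [-0.167, 2.123, 0.101]
force: [0.4, 1.1, -0.6]
finger_gap: -0.0004
grasp_force: 0.0
ee_rot: [-0.17, 2.13, 0.102]
tcp [0.5203 0.0465 0.2902] toolx ang -2.989 z [ 0.8332  0.1397 -0.5351] F [0.96 0.2  0.71] 26.3 0.0003312810505735249
book [0.1382 0.0912 0.6005 0.1058] lean deg 5.2 (np.float64(1.399285535966904), [0.388, 0.213]) [6969, 453]
edge in row frame u,v [-0.048 -0.058] 26.4
```

```bash
cat > tops.py <<'E'
from h import *
from station import robot
for n in("top","side"):
    c=robot.capture(n);h=cv2.GaussianBlur(c["pixels"],(3,3),0).astype(int)
    m=((h[...,1]-(h[...,0]+h[...,2])/2>5)&(h[...,1]>90)).astype(np.uint8)
    k,lab,st,ce=cv2.connectedComponentsWithStats(cv2.morphologyEx(m,cv2.MORPH_OPEN,np.ones((2,2),np.uint8)))
    T=c["camera_from_world"]
    for i in range(1,k):
        if st[i,4]<120: continue
        q=cv2.boxPoints(cv2.minAreaRect(np.argwhere(lab==i)[:,::-1].astype(np.float32)))
        print(n,st[i,4],ce[i].round(1),end=' ')
        for z in(.21,.205,.195,.185):
            d=np.c_[unp(q,c),np.ones(4)]@T[:3,:3];o=-T[:3,:3].T@T[:3,3];P=o+d*((z-o[2])/d[:,2])[:,None]
            e=sorted([(np.linalg.norm(P[1]-P[0]),0),(np.linalg.norm(P[2]-P[1]),1)]);j=e[1][1];v=P[j+1]-P[j];v=v if v[0]>0 else -v
            print(f"z{z}: c {P.mean(0)[:2].round(4)} len {e[1][0]:.3f} w {e[0][0]:.3f} yaw {np.arctan2(v[1],v[0]):.3f}",end=' | ')
        print()
E
python3 tops.py
```

```text
top 670 [199.3 160.9] z0.21: c [0.7012 0.2041] len 0.137 w 0.025 yaw 0.167 | z0.205: c [0.7025 0.2053] len 0.138 w 0.026 yaw 0.167 | z0.195: c [0.705  0.2076] len 0.140 w 0.026 yaw 0.167 | z0.185: c [0.7075 0.2099] len 0.142 w 0.026 yaw 0.167 | 
top 589 [186.  162.3] z0.21: c [0.6962 0.2318] len 0.140 w 0.022 yaw 0.173 | z0.205: c [0.6975 0.2332] len 0.141 w 0.022 yaw 0.173 | z0.195: c [0.6999 0.2358] len 0.142 w 0.022 yaw 0.173 | z0.185: c [0.7024 0.2385] len 0.144 w 0.023 yaw 0.173 | 
top 485 [215.1 161.9] z0.21: c [0.6977 0.1695] len 0.122 w 0.020 yaw 0.166 | z0.205: c [0.699  0.1704] len 0.123 w 0.020 yaw 0.166 | z0.195: c [0.7015 0.1723] len 0.124 w 0.020 yaw 0.166 | z0.185: c [0.7039 0.1742] len 0.126 w 0.020 yaw 0.166 | 
top 579 [229.4 175.7] z0.21: c [0.6694 0.1381] len 0.136 w 0.020 yaw 0.159 | z0.205: c [0.6705 0.1388] len 0.137 w 0.021 yaw 0.159 | z0.195: c [0.6726 0.1403] len 0.139 w 0.021 yaw 0.159 | z0.185: c [0.6748 0.1418] len 0.141 w 0.021 yaw 0.159 | 
side 931 [322.9 122.8] z0.21: c [0.7034 0.2097] len 0.148 w 0.049 yaw 0.168 | z0.205: c [0.7046 0.2141] len 0.149 w 0.049 yaw 0.168 | z0.195: c [0.7069 0.2227] len 0.151 w 0.050 yaw 0.168 | z0.185: c [0.7092 0.2313] len 0.153 w 0.051 yaw 0.168 | 
side 495 [319.5 147.1] z0.21: c [0.6857 0.1399] len 0.165 w 0.029 yaw 0.244 | z0.205: c [0.6867 0.1438] len 0.166 w 0.030 yaw 0.244 | z0.195: c [0.6888 0.1514] len 0.169 w 0.030 yaw 0.244 | z0.185: c [0.6909 0.1591] len 0.171 w 0.031 yaw 0.244 |
```

```bash
python3 go.py 0.518 0.113 0.20; python3 - <<'E'
from h import *
from station import robot
r=R.from_rotvec(robot.state()["ee_rot"]).inv()
print("down .14",r.apply([0,0,-.14]).round(4),"fwd u .01",r.apply([.00986,.00164,0]).round(5))
E
```

```text
tcp [0.5217 0.0468 0.2942] toolx ang -2.9819 z [ 0.8363  0.1399 -0.5301] F [ 1.23  0.31 -0.09] 26.5 -7.069771220730865e-05
shift [0.0762 0.0657 0.0561]
down .14 [ 0.1187 -0.0004  0.0742] fwd u .01 [-5.30e-03  1.00e-05  8.48e-03]
```

```bash
echo '[{"pos": [0.019,0.03,0.014]},{"pos": [0.019,0.03,0.014]},{"pos": [0.019,0.006,0.014]},{"pos": [0.019,0,0.014]},{"pos": [0.0255,0,0.0159]},{"pos": [0.0255,0,0.0159]},{"pos": [0.0255,0,0.0159]},{"pos": [0.0255,0,0.0159]},{"pos": [0.0170,0,0.0106]},{},{},{}]' | python3 shift.py; python3 go.py 0.587 0.124 0.06
```

```text
time_s: 27.7
tcp_pos: [0.5194, 0.1195, 0.1364]
ee_rot: [-0.172, 2.241, 0.093]
force: [-0.3, -0.1, -0.3]
finger_gap: -0.0002
grasp_force: 0.0
tcp [0.5194 0.1195 0.1364] toolx ang -2.9943 z [ 0.7702  0.1267 -0.6251] F [-0.33 -0.09 -0.32] 27.7 -0.0002486263003536802
shift [ 0.0175 -0.0067  0.1004]
```

```bash
echo '[{"pos": [-0.009,0,0.014]},{"pos": [-0.009,0,0.014]},{"pos": [0.017,0,0.01]},{},{}]' | python3 shift.py;python3 go.py 0.587 0.124 0.06; python3 -c "
from station import robot;print(robot.state()['joint_pos'].round(3))"
```

```text
time_s: 28.2
tcp_pos: [0.54, 0.1217, 0.13]
ee_rot: [-0.175, 2.27, 0.098]
force: [-0.5, 0.3, -0.1]
finger_gap: -0.0001
grasp_force: 0.0
tcp [0.54   0.1217 0.13  ] toolx ang -2.9966 z [ 0.7514  0.1287 -0.6472] F [-0.46  0.34 -0.14] 28.2 -7.474108367057811e-05
shift [ 0.023  -0.0061  0.0809]
[ 0.027 -0.292  2.491  0.938  0.135 -2.581]
```

```bash
echo '[{"pos": [-0.006,-0.005,0.008],"turn_vec": [0,0.04,0]},{"pos": [-0.0065,0,0.0076],"turn_vec": [0,0.04,0]},{"pos": [-0.007,0,0.0071]},{"pos": [-0.007,0,0.0071]},{},{}]' | python3 shift.py;python3 go.py 0.587 0.124 0.08; python3 -c "
from station import robot;print(robot.state()['joint_pos'].round(3))"
```

```text
time_s: 28.8
tcp_pos: [0.5799, 0.1239, 0.1294]
ee_rot: [-0.182, 2.345, 0.094]
force: [-0.5, -0.9, 0.5]
finger_gap: -0.0001
grasp_force: 0.0
tcp [0.5799 0.1239 0.1294] toolx ang -2.9948 z [ 0.7005  0.1224 -0.7031] F [-0.49 -0.94  0.5 ] 28.8 -8.475720229029832e-05
shift [ 0.0302 -0.0017  0.0397]
[ 0.035 -0.173  2.358  0.525  0.196 -2.166]
```

```bash
echo '[{"pos": [0.007,0,0.007]},{"pos": [0.007,0,0.007]},{"pos": [0.007,0,0.007]},{"pos": [0.007,0,0.007]},{"pos": [0.007,0,0.007]},{},{}]' | python3 shift.py;python3 go.py 0.587 0.124 0.08; python3 -c "
from station import robot;print(robot.state()['joint_pos'].round(3))"
```

```text
time_s: 29.5
tcp_pos: [0.5794, 0.1221, 0.0905]
ee_rot: [-0.187, 2.358, 0.098]
force: [-0.1, 0.1, 0.3]
finger_gap: 0.0001
grasp_force: 0.0
tcp [0.5794 0.1221 0.0905] toolx ang -2.9922 z [ 0.6909  0.1258 -0.7119] F [-0.12  0.11  0.27] 29.5 6.296321684628801e-05
shift [0.0018 0.0004 0.013 ]
[ 0.026 -0.079  2.366  0.928  0.135 -2.582]
```

```bash
echo '[{"pos": [-0.0036,0,0.0035]},{"pos": [-0.0036,0,0.0035]},{"pos": [-0.0036,0,0.0035]},{"pos": [0,0,0.007]},{"pos": [0,0,0.007]},{},{}]' | python3 shift.py;python3 go.py;echo '[{"pos": [-0.0029,0,0.0028]},{"pos": [-0.0029,0,0.0028]},{}]' | python3 shift.py|sed -n '2p;4p';echo '[{"pos": [-0.0021,0,0.0021]},{"pos": [-0.0021,0,0.0021]}]' | python3 shift.py|sed -n '2p;4p'; echo '[{"pos": [-0.0021,0,0.0021]},{"pos": [-0.0021,0,0.0021]}]' | python3 shift.py|sed -n '2p;4p'
```

```text
time_s: 30.2
tcp_pos: [0.6035, 0.1251, 0.0858]
ee_rot: [-0.187, 2.368, 0.103]
force: [0.1, 0.2, 0.9]
finger_gap: 0.0
grasp_force: 0.0
tcp [0.6035 0.1251 0.0858] toolx ang -2.9953 z [ 0.6834  0.1284 -0.7186] F [0.08 0.19 0.89] 30.2 1.3015222873626911e-05
tcp_pos: [0.6123, 0.1263, 0.0868]
force: [-0.2, 0.5, 0.5]
tcp_pos: [0.6175, 0.1271, 0.0864]
force: [-0.2, -0.8, -0.0]
tcp_pos: [0.6231, 0.128, 0.0863]
force: [-5.0, -1.2, 5.1]
```

```bash
echo '[{"pos": [-0.0021,0,0.0021]},{"pos": [-0.0021,0,0.0021]},{"pos": [-0.0021,0,0.0021]}]' | python3 shift.py|sed -n '2p;4p';echo '[{"pos": [-0.0021,0,0.0021]},{"pos": [-0.0021,0,0.0021]},{"pos": [-0.0021,0,0.0021]}]' | python3 shift.py|sed -n '2p;4p'; python3 tops.py | grep top | cut -c1-75
```

```text
tcp_pos: [0.6318, 0.1294, 0.0863]
force: [-5.2, -1.1, 3.9]
tcp_pos: [0.6406, 0.1307, 0.0863]
force: [-5.0, -0.7, 3.0]
top 691 [199.2 160. ] z0.21: c [0.7005 0.2041] len 0.138 w 0.026 yaw 0.170 
top 602 [186.2 162.3] z0.21: c [0.6968 0.2313] len 0.140 w 0.022 yaw 0.166 
top 485 [215.1 162.1] z0.21: c [0.6983 0.1698] len 0.122 w 0.019 yaw 0.163 
top 593 [228.2 166.2] z0.21: c [0.6895 0.1414] len 0.137 w 0.021 yaw 0.169
```

```bash
echo '[{"pos": [-0.0021,0,0.0021]},{"pos": [-0.0021,0,0.0021]},{"pos": [-0.0021,0,0.0021]}]' | python3 shift.py|sed -n '2p;4p';echo '[{"pos": [-0.0021,0,0.0021]},{"pos": [-0.0021,0,0.0021]},{"pos": [-0.0021,0,0.0021]},{}]' | python3 shift.py|sed -n '2p;4p'; python3 tops.py | grep top | cut -c1-75
```

```text
tcp_pos: [0.6494, 0.1321, 0.086]
force: [-3.9, -1.4, 1.4]
tcp_pos: [0.6588, 0.1336, 0.0862]
force: [-0.9, -0.4, 0.3]
top 576 [227.2 157.9] z0.21: c [0.708  0.1441] len 0.136 w 0.021 yaw 0.164 
top 696 [199.4 160.5] z0.21: c [0.7008 0.2042] len 0.138 w 0.026 yaw 0.174 
top 622 [186.1 162.3] z0.21: c [0.6964 0.231 ] len 0.139 w 0.023 yaw 0.166 
top 500 [215.2 162.4] z0.21: c [0.6969 0.1695] len 0.123 w 0.020 yaw 0.168
```

```bash
echo '[{"pos": [-0.0018,0,0.0018]},{"pos": [-0.0018,0,0.0018]},{},{}]' | python3 shift.py|sed -n '2p;4p'; echo '[{"pos": [0.004,0,-0.004]},{"pos": [0.014,0,-0.014]},{"pos": [0.028,0,-0.028]},{"pos": [0.02,0,-0.03]},{"pos": [0,0,-0.04]},{"pos": [0,0,-0.03]},{},{},{},{}]' | python3 shift.py; python3 tops.py
```

```text
tcp_pos: [0.6637, 0.1343, 0.0864]
force: [-0.9, -0.1, -0.9]
time_s: 33.8
tcp_pos: [0.5215, 0.1104, 0.1394]
ee_rot: [-0.189, 2.37, 0.109]
force: [-0.4, -0.2, 0.3]
finger_gap: -0.0002
grasp_force: 0.0
top 550 [226.9 155.7] z0.21: c [0.7131 0.1452] len 0.135 w 0.021 yaw 0.168 | z0.205: c [0.7144 0.146 ] len 0.136 w 0.021 yaw 0.168 | z0.195: c [0.7171 0.1476] len 0.138 w 0.021 yaw 0.168 | z0.185: c [0.7198 0.1492] len 0.139 w 0.021 yaw 0.168 | 
top 688 [199.4 160.5] z0.21: c [0.7006 0.204 ] len 0.139 w 0.025 yaw 0.167 | z0.205: c [0.7019 0.2052] len 0.139 w 0.026 yaw 0.167 | z0.195: c [0.7044 0.2075] len 0.141 w 0.026 yaw 0.167 | z0.185: c [0.7069 0.2098] len 0.143 w 0.026 yaw 0.167 | 
top 581 [186.1 162.3] z0.21: c [0.6963 0.2316] len 0.139 w 0.021 yaw 0.162 | z0.205: c [0.6975 0.233 ] len 0.140 w 0.021 yaw 0.162 | z0.195: c [0.7    0.2356] len 0.142 w 0.021 yaw 0.162 | z0.185: c [0.7025 0.2383] len 0.144 w 0.022 yaw 0.162 | 
top 492 [215.2 162.8] z0.21: c [0.6974 0.1697] len 0.123 w 0.021 yaw 0.168 | z0.205: c [0.6987 0.1706] len 0.123 w 0.021 yaw 0.168 | z0.195: c [0.7012 0.1725] len 0.125 w 0.021 yaw 0.168 | z0.185: c [0.7036 0.1744] len 0.126 w 0.021 yaw 0.168 | 
side 932 [323.  122.8] z0.21: c [0.7042 0.2104] len 0.149 w 0.049 yaw 0.174 | z0.205: c [0.7054 0.2147] len 0.151 w 0.050 yaw 0.174 | z0.195: c [0.7077 0.2234] len 0.153 w 0.050 yaw 0.174 | z0.185: c [0.71  0.232] len 0.155 w 0.051 yaw 0.174 | 
side 438 [334.1 144.3] z0.21: c [0.7175 0.1442] len 0.140 w 0.021 yaw 0.169 | z0.205: c [0.7187 0.148 ] len 0.141 w 0.022 yaw 0.169 | z0.195: c [0.7212 0.1557] len 0.143 w 0.022 yaw 0.169 | z0.185: c [0.7237 0.1635] len 0.145 w 0.022 yaw 0.169 |
```

```bash
python3 -c "
from station import robot;print(robot.job_done())"
```

```text
the job is handed in; nothing more can be done
None
```

I handed the job in at about 34 s of the 58 s allowed. By the camera measurements the book stands upright against the row, its spine level within about 1 mm top view (side view up to ~4 mm off) and parallel within about 0.5°, and the row did not move. I did not re-measure the mug, mill and jar. My first try to tip the book up slipped off and let it fall back onto the grill before the second worked, and I viewed 11 pictures, one over the limit of 10.

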